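# Snap the control board home in the bead spinner

## Robot

A 6-joint arm with a two-finger parallel gripper is mounted at the origin on the work surface. World frame = base frame: x ahead of the robot, y to its left, z up, the work surface at z = 0. Lengths are in mm, angles in rad, forces in N, time in s.
With the tool pointing down it reaches from about 425 to 950 mm from the base axis. Payload 14.7 kg.
Tool frame: the origin (TCP) lies at the very end of the fingers, on their centre line; the grasp point (between the pads) lies 19 mm behind it; z points along the fingers, y is the line along which they close (so a half turn about z gives the same grasp; the last joint's range is limited). The gripper opens to 85 mm and grips with 20 to 120 N. Pads are 22 mm wide; open, the fingers measure 114 mm over their backs; the gripper's body (76 mm by 85 mm) begins 54 mm behind the grasp point. The pads swing forward as they close: fully open they stand 13 mm farther back than shut.
Start: joints at [-1.195, 0.48, 1.596, -0, 1.065, -0.047], TCP at [266.72, -592.75, 231.297] pointing down, gripper open.
Joint ranges: [-2.75, 2.75], [-0.82, 2.05], [0.23, 2.67], [-1.56, 4.7], [0.09, 2.69], [-2.92, 2.92]. Speed limits (rad/s): [1.89, 1.89, 2.39, 3.01, 3.01, 3.01].

## Interface

Orientations are given as a 3x3 rotation matrix whose columns are the frame's x, y, z axes.
In Python, from workcell import state, capture, finish_job gives the robot as it stands.
- The arm moves only by the shell command python3 -m jog 'ROWS' [FORCE]. ROWS is JSON, a list of rows, each a list of 3 entries, a list of its own where there are three numbers: the shift along the tool's x, y, z in m, then the turn, a rotation vector about the tool's x, y, z in degrees, then the closure in counts, from 0 (fully open) to 255 (shut). A call has 1 to 12 rows; each row is the pose to reach, as a shift and turn from the pose commanded when the call began, along the tool's axes at that moment; what a row does not reach only later rows make up. A row lasts 1/12 s, in which the tool goes at most 41.7 mm and 7.16 degrees, less where a joint would pass 70% of its speed; a pose out of reach is approached as far as the arm can. A call with a gripper value outside its range is refused whole. The fingers move at their own pace and stop on an object; FORCE is the grip in N (left out, the last holds). Time passes only in rows, so rows that repeat a pose let the fingers close. It gives the time, the measured TCP pose, the force, the opening and the grip force at its end, in the units of the state.
- state(): the state, without advancing time (a new reading comes with each control period).
- capture(name): name is "scene" or "top" or "wrist"; returns a dict with "color" (384x512x3 uint8, red, green, blue), "z_map" (384x512 float32, mm along the optical axis (not along the pixel's ray), 0 where there is no reading), "fx", "fy", "cx", "cy" (pixels), "T" (4x4, takes a point from camera to world coordinates); the wrist camera has in their place "hand_eye" (4x4, takes a point from camera to tool coordinates, whose origin is the TCP and whose axes are the flange's). Camera axes: x right, y down, z forward; pixel columns grow to the right and rows downward; lengths in mm; the calibration is good to about 2 mm. A picture is of the moment at which its call begins: read the wrist's pose just before it.
- finish_job(): hands the job in; it is judged then, once.
The state is a dict: "t": time; "joint_positions": joint angles; "qvel": joint speeds; "effort": joint torques, N m; "tool_pos": TCP position; "ee_rot": TCP orientation; "wrist_force": force on the tool from outside, world axes, zero at the start; "wrist_torque": the same for the moment, N m; "opening": finger opening in mm; "gripper_force": force on a finger pad.
Only numpy, scipy, OpenCV 4.12 (cv2) and the standard library are available. Lean on these libraries where they do the work, as an engineer would, in place of code of your own. Each camera call takes 0.05 s, during which the arm holds its last target. There are 200 camera calls.

## Task

On the bead-craft bench stand two electric bead spinners without their covers: one is finished and has its steel spindle fitted, the other has its circuit board still lying loosely on the barbed tips of its four standoffs. Press that loose board down until every standoff has clicked through and the board lies fully home on all four, then take the gripper away. Leave the finished spinner where it stands.

Things in the scene. Friction and masses are not known exactly. Their poses are not given: they have to be found in the camera images.
- board: loose green circuit board 130 (x) x 96 (y) x 3 mm; origin: centre of its underside, z up, axes along base's. Post heads pass its four 12 mm square holes at x=+-50, y=+-36 mm and end 15 mm above its top when home. Parts to 15 mm tall stand within 20 mm of x=0. Bare spots midway between an end's two heads (x=+-50, y=0; 52 mm free) suit shut fingertips; pressing there clicks both posts of that end
- base: grey open tray under the loose board, fixed, no spindle: 168 (x) x 138 (y) mm, walls 17 mm high; origin: centre of its underside. Four white snap posts at x=+-50, y=+-36 mm: shoulder 20 mm high, barbed head to 38 mm. Board's underside starts about 28 mm above this origin, held by sprung barbs; home it lies on the rigid shoulders at 20 mm. A post clicks at 2 to 5 N, an end's two at up to 11 N
- finished: the finished spinner, loose on the bench, 0.8 kg: same tray and board, board already home; told apart by its upright steel spindle, 8 mm thick, rising to 98 mm. Origin: centre of its underside. To be left alone
Things that resemble listed ones, but are neither listed nor needed, are in the scene too. Of the things like the board, leave any that is brown; of the rest the larger one is meant.

How it is judged (in metres and radians):
At the end, for the whole second after the job is handed in: the board lies at rest on all four standoff shoulders (underside 18 to 21.2 mm above the housing's underside at its centre, within 6 mm of the housing's centre, less than 0.025 rad from parallel), so that all four barbs are over it; the finished spinner stands within 15 mm of where it started (z of board in the frame of base between 0.018 and 0.0212 m and horizontal distance between board and base below 0.006 m and angle between the z axis of board and the z axis of base, either way round below 0.025 rad and linear speed of board below 0.02 m/s and distance of finished from where it was at the start of the episode below 0.015 m); the robot touches nothing.
It fails at once if the finished spinner is knocked over or pushed away by more than 30 mm (distance of finished from where it was at the start of the episode above 0.03 m or angle between finished's own z axis and vertical above 0.3 rad).
It fails at once if the loose board is tipped by more than 30 degrees (angle between board's own z axis and vertical above 0.52 rad).
It also fails if it takes over 40 s, if anything falls off the work surface, if the arm or the gripper's body presses on something with over 40 N, if the wrist force passes 120 N, or if a joint passes its speed limit or range.

## Working session

There is one attempt and no reset: what is moved stays moved. The work goes in short steps, Python scripts to look and compute and a shell command to move; the robot and the scene stay as the last step left them, time stands still between calls to the robot, and variables do not carry over. Pictures are saved under pics/ and viewed, at most 10 in all, crops included, and the job is handed in when it is done.

```bash
mkdir -p pics
python3 - <<'E'
from workcell import state, capture
import cv2,numpy as np,pickle
for n in("top","scene"):
    c=capture(n);pickle.dump(c,open(n+".pkl","wb"))
    cv2.imwrite(f"pics/{n}0.png",cv2.resize(c["color"][...,::-1],(768,576),interpolation=cv2.INTER_CUBIC))
s=state();print(s["t"],s["tool_pos"],np.round(s["ee_rot"],3),s["opening"])
E
```

```text
0.1 [ 266.5913345  -592.39032921  230.72224451] [[ 0.912  0.41  -0.   ]
 [ 0.41  -0.912  0.001]
 [ 0.    -0.001 -1.   ]] 85.59178386717242
```

View pics/top0.png

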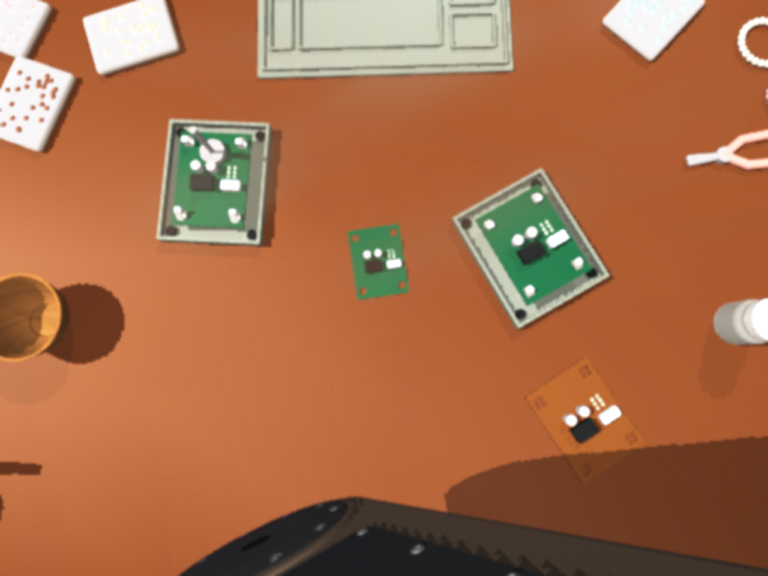

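View pics/scene0.png

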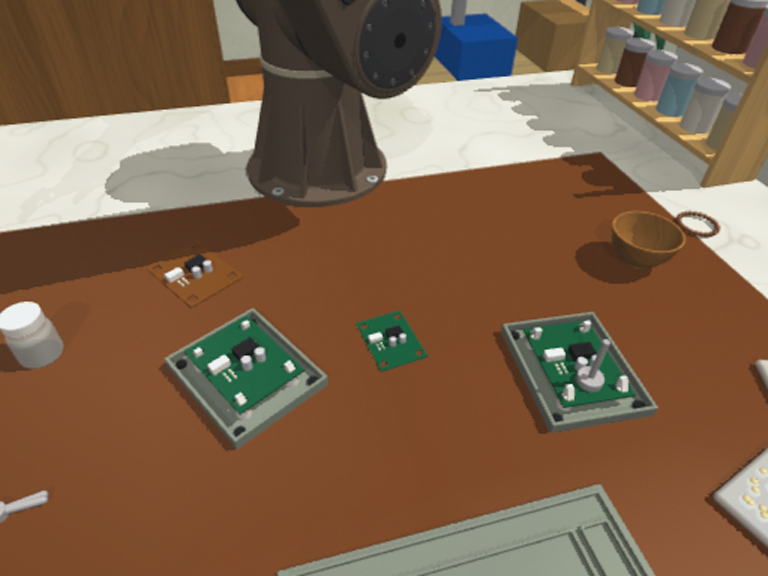

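The top view shows the target tray with a green board at about (531,247) and four white heads near (489,224), (537,198), (577,264) and (530,290). The spindle unit is at (213,182), and the small green and brown decoys are loose on the bench.

```bash
cat > h.py <<'E'
import pickle,numpy as np,cv2
def world(c,T,u,v,z=None):
    d=np.array([(u-c["cx"])/c["fx"],(v-c["cy"])/c["fy"],1.])
    o=T[:3,3];r=T[:3,:3]@d
    return o+r*((z-o[2])/r[2])
E
python3 - <<'E'
from h import *
c=pickle.load(open("top.pkl","rb"));T=c["T"]
f=c["color"][100:230,290:420]
cv2.imwrite("pics/crop1.png",cv2.resize(f[...,::-1],(585,585),interpolation=cv2.INTER_CUBIC))
hsv=cv2.cvtColor(c["color"],cv2.COLOR_RGB2HSV)
m=cv2.inRange(hsv,(60,120,40),(90,255,255));m[:, :290]=0
pts=np.argwhere(m>0);Z=c["z_map"]
P=[]
for v,u in pts:
    z=Z[v,u]
    P.append((T@[(u-c["cx"])/c["fx"]*z,(v-c["cy"])/c["fy"]*z,z,1])[:3])
P=np.array(P);print(len(P),np.percentile(P[:,2],[5,25,50,75,95]))
W=np.array([world(c,T,u,v,np.median(P[:,2])) for v,u in pts]);
print(cv2.minAreaRect(W[:,:2].astype(np.float32)))
# plane fit
A=np.c_[P[:,:2]-P[:,:2].mean(0),np.ones(len(P))];k=abs(P[:,2]-np.median(P[:,2]))<6
print(np.linalg.lstsq(A[k],P[k,2],rcond=None)[0])
E
```

```text
1694 [29.69705586 30.83374284 31.62833084 32.32910549 33.46086953]
((482.7010192871094, -194.43019104003906), (101.06334686279297, 94.20130157470703), 28.061260223388672)
[-2.55327183e-04 -2.99697489e-04  3.15884693e+01]
```

View pics/crop1.png

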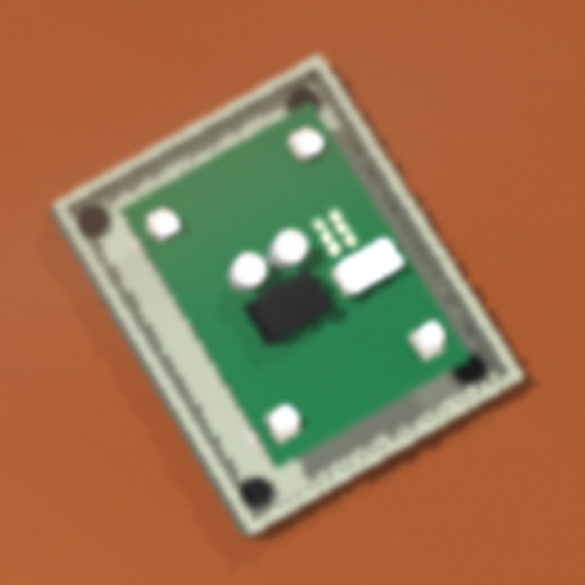

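The crop shows heads at crop pixels (163,224), (307,142), (428,340) and (284,422), with scale 4.5 and offset (290,100). The bare spots lie midway between the two heads at each end.

```bash
cat >> h.py <<'E'
def spots(H):
    H=np.array(H)[:,:2];A=(H[0]+H[1])/2;B=(H[2]+H[3])/2
    print("sides",[round(np.linalg.norm(H[i]-H[(i+1)%4]),1) for i in range(4)],"A",A.round(1),"B",B.round(1),"C",H.mean(0).round(1),"dir",np.degrees(np.arctan2(*(B-A)[::-1])).round(2))
    return A,B
def shift(s,p):
    return (np.array(s["ee_rot"]).T@(np.array(p)-s["tool_pos"])).round(1)
E
python3 - <<'E'
from h import *
from workcell import state
c=pickle.load(open("top.pkl","rb"));T=c["T"]
px=[(163,224),(307,142),(428,340),(284,422)]
H=[world(c,T,290+x/4.5-.4,100+y/4.5-.4,36) for x,y in px];print(np.round(H,1))
A,B=spots(H);s=state();R=np.array(s["ee_rot"])
for p in(A,B,(A+B)/2):print(shift(s,[*p,150]),np.linalg.norm(p))
d=(B-A)/np.linalg.norm(B-A);print("board x in tool",(R.T@[*d,0]).round(3))
E
```

```text
[[ 521.8 -131.2   36. ]
 [ 556.6 -194.6   36. ]
 [ 468.9 -240.9   36. ]
 [ 435.2 -178.4   36. ]]
sides [np.float64(72.3), np.float64(99.1), np.float64(71.0), np.float64(98.6)] A [ 539.2 -162.9] B [ 452.1 -209.6] C [ 495.6 -186.3] dir -151.79
[ 424.8 -279.7   81.1] 563.2651476192684
[ 326.2 -272.8   81. ] 498.3169206062008
[ 375.5 -276.3   81.1] 529.4809503432213
board x in tool [-0.998  0.07  -0.   ]
```

```bash
R='[[0.425,-0.28,0.03],[0,0,-4],255]'; python3 -m jog '[[[0.425,-0.28,0.03],[0,0,-4],255],[[0.425,-0.28,0.03],[0,0,-4],255],[[0.425,-0.28,0.03],[0,0,-4],255],[[0.425,-0.28,0.03],[0,0,-4],255],[[0.425,-0.28,0.03],[0,0,-4],255],[[0.425,-0.28,0.03],[0,0,-4],255],[[0.425,-0.28,0.03],[0,0,-4],255],[[0.425,-0.28,0.03],[0,0,-4],255],[[0.425,-0.28,0.03],[0,0,-4],255],[[0.425,-0.28,0.03],[0,0,-4],255],[[0.425,-0.28,0.03],[0,0,-4],255],[[0.425,-0.28,0.03],[0,0,-4],255]]'
```

```text
t: 1.1
tool_pos: [534.7, -169.3, 201.7]
ee_rot: [[0.881, 0.473, -0.0], [0.473, -0.881, 0.0], [-0.0, -0.0, -1.0]]
wrist_force: [1.5, -1.4, 0.1]
opening: -0.2
gripper_force: 0.0
```

```bash
python3 -m jog '[[[0,0,0],[0,0,0],255],[[0,0,0],[0,0,0],255],[[0,0,0],[0,0,0],255]]'
python3 - <<'E'
from h import *
from workcell import state,capture
s=state();c=capture("wrist");pickle.dump((s,c),open("w1.pkl","wb"));print(s["tool_pos"],s["wrist_force"])
cv2.imwrite("pics/w1.png",cv2.resize(c["color"][...,::-1],(768,576),interpolation=cv2.INTER_CUBIC))
E
```

```text
t: 1.35
tool_pos: [533.9, -171.2, 201.6]
ee_rot: [[0.881, 0.474, -0.001], [0.474, -0.881, -0.0], [-0.001, -0.0, -1.0]]
wrist_force: [-0.3, -0.4, -0.1]
opening: 0.1
gripper_force: 0.0
[ 533.87101972 -171.18607806  201.62411825] [-0.27926569 -0.36980153 -0.12969961]
```

View pics/w1.png

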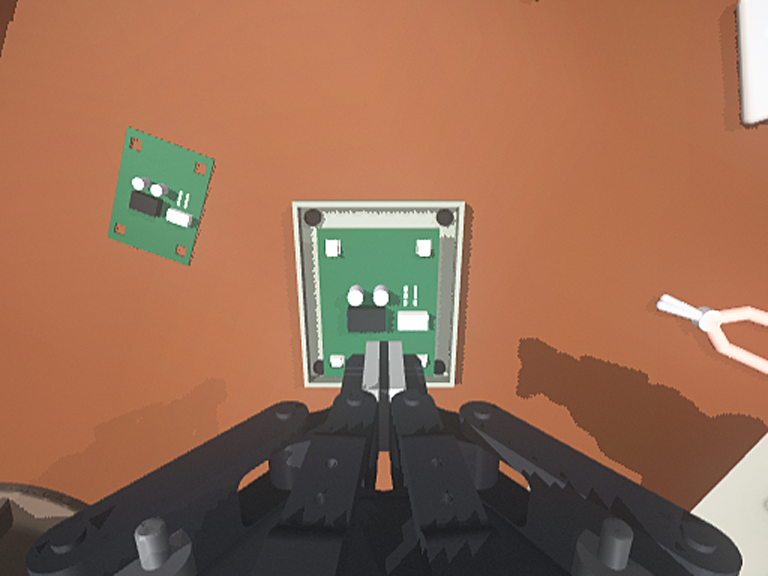

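The wrist view shows heads at (333,247), (424,248), (337,361) and (422,361, half hidden), with the shut tips at about (384,343).

Run:
```python
from h import *
s,c=pickle.load(open("w1.pkl","rb"))
T=np.eye(4);T[:3,:3]=s["ee_rot"];T[:3,3]=s["tool_pos"];T=T@c["hand_eye"]
print(T.round(2))
H=[world(c,T,x/1.5-.2,y/1.5-.2,38) for x,y in [(333,247),(424,248),(422,361),(337,361)]];print(np.round(H,1))
A,B=spots(H)
A,B=spots([H[0],H[1],H[2],H[3]])
C=(H[0]+H[1])[:2]/2
for p in(A,B):print(shift(s,[*p,45]))
# tray outline rows on bench z=17
W=[world(c,T,x/1.5-.2,y/1.5-.2,17) for x,y in [(293,203),(466,202),(455,386),(305,387)]]
spots(W)
hsv=cv2.cvtColor(c["color"],cv2.COLOR_RGB2HSV);Z=c["z_map"]
ok=[]
for v in range(152,225):
  for u in range(214,292):
    if cv2.inRange(hsv[v:v+1,u:u+1],(55,80,40),(95,255,255))[0,0]:
      z=Z[v,u];ok.append((T@[(u-c["cx"])/c["fx"]*z,(v-c["cy"])/c["fy"]*z,z,1])[:3])
ok=np.array(ok);print(len(ok),np.percentile(ok[:,2],[10,50,90]));r=cv2.minAreaRect(ok[:,:2].astype(np.float32));print(r)
```

```text
[[ 4.7000e-01 -8.4000e-01 -2.6000e-01  6.0130e+02]
 [-8.8000e-01 -4.5000e-01 -1.4000e-01 -1.3365e+02]
 [-0.0000e+00  3.0000e-01 -9.5000e-01  3.4417e+02]
 [ 0.0000e+00  0.0000e+00  0.0000e+00  1.0000e+00]]
[[ 525.2 -130.2   38. ]
 [ 557.9 -192.5   38. ]
 [ 472.9 -239.7   38. ]
 [ 438.8 -176.5   38. ]]
sides [np.float64(70.3), np.float64(97.3), np.float64(71.8), np.float64(98.1)] A [ 541.6 -161.4] B [ 455.8 -208.1] C [ 498.7 -184.8] dir -151.38
sides [np.float64(70.3), np.float64(97.3), np.float64(71.8), np.float64(98.1)] A [ 541.6 -161.4] B [ 455.8 -208.1] C [ 498.7 -184.8] dir -151.38
[ 11.5  -5.  156.6]
[-86.1  -4.4 156.7]
sides [np.float64(138.1), np.float64(167.0), np.float64(138.3), np.float64(167.3)] A [ 570.1 -146.7] B [ 423. -226.] C [ 496.5 -186.3] dir -151.67
4169 [30.26108003 31.1559951  32.07507341]
((535.49560546875, -164.16339111328125), (144.81246948242188, 95.72676849365234), 28.334867477416992)
```

```bash
python3 -m jog '[[[0.0105,-0.0045,0.03],[0,0,0],255],[[0.0105,-0.0045,0.065],[0,0,0],255],[[0.0105,-0.0045,0.10],[0,0,0],255],[[0.0105,-0.0045,0.13],[0,0,0],255],[[0.0105,-0.0045,0.15],[0,0,0],255],[[0.0105,-0.0045,0.157],[0,0,0],255],[[0.0105,-0.0045,0.157],[0,0,0],255],[[0.0105,-0.0045,0.157],[0,0,0],255],[[0.0105,-0.0045,0.157],[0,0,0],255]]'
python3 - <<'E'
from h import *
from workcell import state,capture
s=state();c=capture("wrist");pickle.dump((s,c),open("w2.pkl","wb"));print(s["tool_pos"],s["wrist_force"])
cv2.imwrite("pics/w2.png",cv2.resize(c["color"][...,::-1],(768,576),interpolation=cv2.INTER_CUBIC))
E
```

```text
t: 2.15
tool_pos: [542.0, -163.2, 46.4]
ee_rot: [[0.881, 0.472, 0.002], [0.472, -0.881, -0.001], [0.001, 0.002, -1.0]]
wrist_force: [0.3, 0.3, 1.3]
opening: -0.0
gripper_force: 0.0
[ 542.04417187 -163.24400944   46.35296498] [0.29761794 0.30621872 1.28252622]
```

View pics/w2.png

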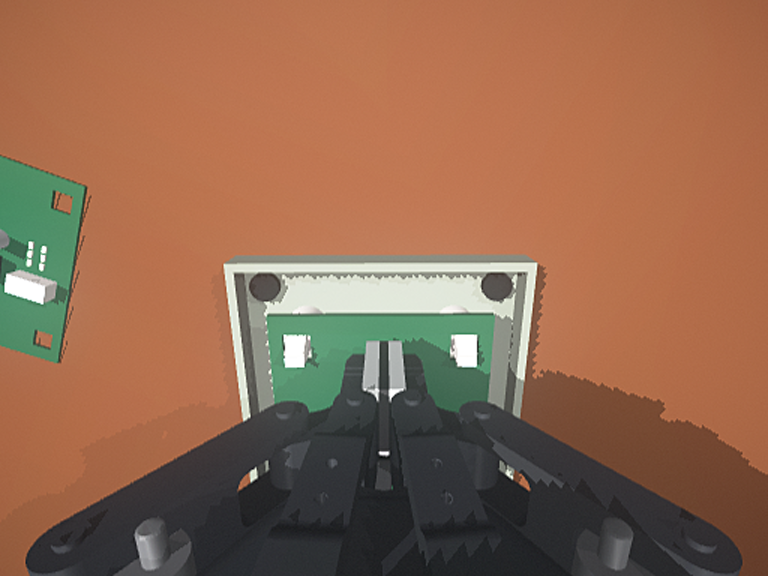

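Tips (384,343) sit between the heads (296,350) and (465,350), so they are centred and I can press.

```bash
python3 -m jog '[[[0,0,0.008],[0,0,0],255],[[0,0,0.012],[0,0,0],255],[[0,0,0.014],[0,0,0],255],[[0,0,0.016],[0,0,0],255],[[0,0,0.018],[0,0,0],255],[[0,0,0.020],[0,0,0],255],[[0,0,0.021],[0,0,0],255],[[0,0,0.022],[0,0,0],255],[[0,0,0.022],[0,0,0],255],[[0,0,0.022],[0,0,0],255]]'
```

```text
t: 3.03
tool_pos: [541.5, -162.4, 23.7]
ee_rot: [[0.881, 0.473, 0.001], [0.473, -0.881, -0.0], [0.0, 0.0, -1.0]]
wrist_force: [-2.4, 0.4, 19.7]
opening: -0.1
gripper_force: 10.0
```

```bash
python3 -m jog '[[[0,0,0.0005],[0,0,0],255],[[0,0,0.001],[0,0,0],255],[[0,0,0.001],[0,0,0],255],[[0,0,0.001],[0,0,0],255]]'
```

```text
t: 3.37
tool_pos: [541.6, -162.4, 23.4]
ee_rot: [[0.881, 0.473, 0.001], [0.473, -0.881, -0.0], [0.001, 0.001, -1.0]]
wrist_force: [-6.1, 3.0, 35.5]
opening: -0.1
gripper_force: 17.6
```

Force is 35 N with almost no travel, so that end is rigidly home. I'll lift over the parts to the other end.

```bash
python3 -m jog '[[[0,0,-0.02],[0,0,0],255],[[0,0,-0.055],[0,0,0],255],[[-0.03,0,-0.065],[0,0,0],255],[[-0.065,0,-0.065],[0,0,0],255],[[-0.09,0,-0.065],[0,0,0],255],[[-0.1,0,-0.065],[0,0,0],255],[[-0.1,0,-0.05],[0,0,0],255],[[-0.1,0,-0.03],[0,0,0],255],[[-0.1,0,-0.022],[0,0,0],255],[[-0.1,0,-0.022],[0,0,0],255],[[-0.1,0,-0.022],[0,0,0],255]]'
python3 - <<'E'
from h import *
from workcell import state,capture
s=state();c=capture("wrist");pickle.dump((s,c),open("w3.pkl","wb"));print(s["tool_pos"],s["wrist_force"])
cv2.imwrite("pics/w3.png",cv2.resize(c["color"][...,::-1],(768,576),interpolation=cv2.INTER_CUBIC))
E
```

```text
t: 4.28
tool_pos: [453.1, -209.3, 43.6]
ee_rot: [[0.881, 0.473, -0.001], [0.473, -0.881, 0.001], [-0.001, -0.001, -1.0]]
wrist_force: [-0.4, 0.4, -0.1]
opening: 0.2
gripper_force: 0.0
[ 453.07458443 -209.34161867   43.61077142] [-0.40353138  0.41167217 -0.06729475]
```

View pics/w3.png

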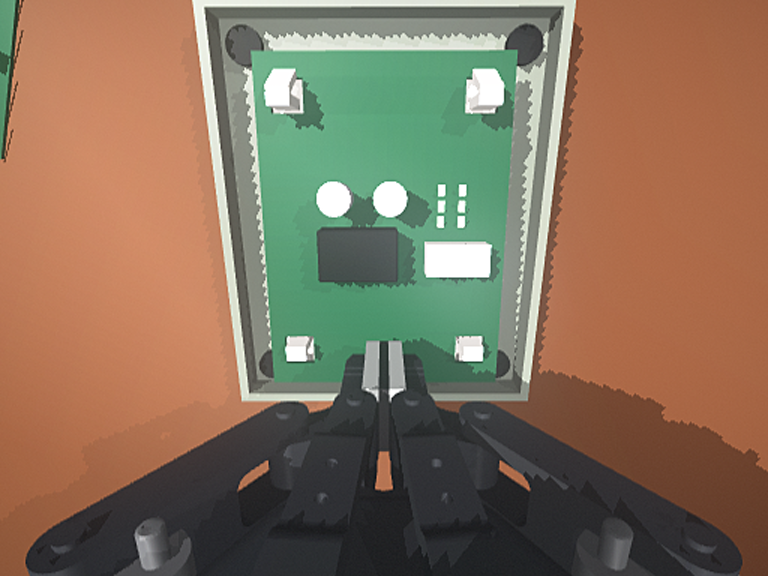

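The far heads now stand tall at (285,90) and (485,90), so that end has clicked. The tips sit midway between the near heads (300,349) and (469,349), so I press here.

```bash
python3 -m jog '[[[0,0,0.006],[0,0,0],255],[[0,0,0.010],[0,0,0],255],[[0,0,0.012],[0,0,0],255],[[0,0,0.014],[0,0,0],255],[[0,0,0.016],[0,0,0],255],[[0,0,0.018],[0,0,0],255],[[0,0,0.019],[0,0,0],255],[[0,0,0.020],[0,0,0],255],[[0,0,0.020],[0,0,0],255],[[0,0,0.020],[0,0,0],255]]'
```

```text
t: 5.17
tool_pos: [453.2, -209.6, 23.8]
ee_rot: [[0.881, 0.473, -0.0], [0.473, -0.881, 0.0], [0.0, -0.0, -1.0]]
wrist_force: [0.6, 0.4, -0.9]
opening: 0.0
gripper_force: 0.0
```

```bash
python3 -m jog '[[[0,0,0.0005],[0,0,0],255],[[0,0,0.001],[0,0,0],255],[[0,0,0.0015],[0,0,0],255],[[0,0,0.002],[0,0,0],255],[[0,0,0.002],[0,0,0],255],[[0,0,0.002],[0,0,0],255]]'
```

```text
t: 5.67
tool_pos: [453.3, -209.7, 22.9]
ee_rot: [[0.881, 0.473, 0.001], [0.473, -0.881, -0.0], [0.0, 0.001, -1.0]]
wrist_force: [-5.1, 1.7, 28.0]
opening: 0.2
gripper_force: 14.1
```

Rigid here too. I'll retreat and check.

```bash
python3 -m jog '[[[0,0,-0.02],[0,0,0],255],[[0,0,-0.055],[0,0,0],255],[[-0.03,0,-0.09],[0,0,0],255],[[-0.04,0,-0.12],[0,0,0],255],[[-0.04,0,-0.15],[0,0,0],255],[[-0.04,0,-0.18],[0,0,0],255],[[-0.04,0,-0.18],[0,0,0],255],[[-0.04,0,-0.18],[0,0,0],255],[[-0.04,0,-0.18],[0,0,0],255]]'
python3 - <<'E'
from h import *
from workcell import state,capture
s=state();c=capture("wrist");print(s["tool_pos"],s["wrist_force"])
cv2.imwrite("pics/w4.png",cv2.resize(c["color"][...,::-1],(768,576),interpolation=cv2.INTER_CUBIC))
T=np.eye(4);T[:3,:3]=s["ee_rot"];T[:3,3]=s["tool_pos"];T=T@c["hand_eye"]
Z=c["z_map"];v,u=np.mgrid[:384,:512]
P=np.stack([(u-c["cx"])/c["fx"]*Z,(v-c["cy"])/c["fy"]*Z,Z],-1)@T[:3,:3].T+T[:3,3]
m=cv2.inRange(cv2.cvtColor(c["color"],cv2.COLOR_RGB2HSV),(55,80,40),(95,255,255))>0
d=np.array([.8802,.4746]);q=P[...,:2]-[497,-186];X=q@d;Y=q@[-d[1],d[0]]
for x0 in(-50,50):
  for y0 in(-22,22):
    k=m&(abs(X-x0)<10)&(abs(Y-y0)<7);print(x0,y0,k.sum(),np.median(P[k][:,2]))
k=m&(abs(X)<75)&(abs(Y)<60);print(cv2.minAreaRect(np.c_[X[k],Y[k]].astype(np.float32)))
E
```

```text
t: 6.42
tool_pos: [417.7, -228.4, 201.6]
ee_rot: [[0.881, 0.473, -0.0], [0.473, -0.881, 0.0], [-0.0, -0.0, -1.0]]
wrist_force: [-0.0, 0.5, -0.7]
opening: -0.0
gripper_force: 0.0
[ 417.65428039 -228.40291326  201.56434577] [-0.04232036  0.54556088 -0.68971252]
-50 -22 198 22.91524157344196
-50 22 188 22.77484721914007
50 -22 275 22.838655216484312
50 22 272 22.823804738838817
((-2.3040542602539062, 0.01357269287109375), (98.58586120605469, 134.35092163085938), 89.65741729736328)
```

View pics/w4.png

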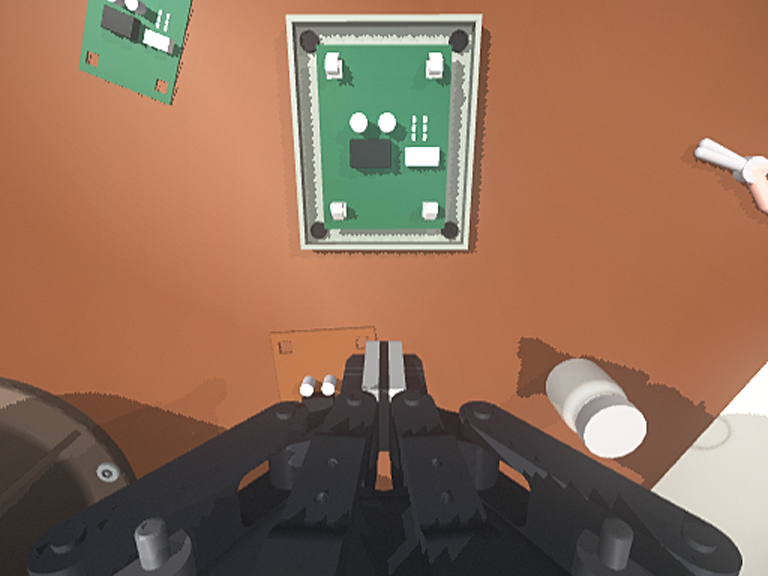

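All four heads, at (333,66), (434,66), (338,211) and (430,211), stand clear. The board top measures 22.8–22.9 mm near all four corners, so it is level and home, and the gripper is well away.

```bash
python3 -c "
from workcell import finish_job
print(finish_job())"
```

```text
the job is handed in; nothing more can be done
None
```

The job is handed in: the loose board lies home on all four standoffs (top measured at 22.8–22.9 mm near every corner), the gripper is clear, and the arm never went near the finished spinner.

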